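Open the watch-parts case and hold its lid

TASK

Swing the brass hasp on the front of the brown watch-parts case a full quarter turn outwards, clear of the shut lid. Then raise the lid by its dark bar handle without ever letting it drop, and finish while still holding it open with the gripper, still, at 50 degrees (give or take 4), so that I can reach the movements inside. Leave everything else on the bench where it is.

Things in the scene. Friction and masses are not known exactly. Their poses are not given: they have to be found in the camera images.
- case: brown wooden watch-parts case standing fixed on the bench, 200 mm deep (its x axis, pointing from its front edge to its hinge side), 300 mm wide (its y axis), closed lid included 81 mm high; origin at the centre of its underside, on the bench at z = 0; z up. The hinge is along its far upper edge (+x side); the hasp is mounted at its front (-x side) near the right end (y = -115 mm).
- lid (a joint): opening angle of the lid in rad: 0 shut, grows as the front edge rises (50 degrees = 0.873). The lid is a 10 mm thick wooden board of about 0.45 kg (0.3 to 0.65 kg), free on its hinge: let go anywhere below about 90 degrees, it falls shut. It cannot rise while the hasp's strap lies over it. Stops at 1.9.
- lid_hinge (a point): point on the lid's hinge axis, mid-width, at the lid's underside (70 mm above the bench); its axes turn with the lid, y along the hinge axis (parallel to the case's y); the lid opens by positive rotation about y. The lid reaches from here to -x.
- lid_bar (a point): centre of the dark steel bar handle standing on the lid near its front edge: a round bar 12 mm thick and 90 mm long, parallel to the hinge, its centre line 36 mm above the lid's top (117 mm above the bench when shut), on two posts at its ends; 172 mm in front of the hinge axis and 46 mm above it when shut. The bar can be pinched across from above and turns between the fingers.
- hasp (a joint): angle of the brass swing hasp in rad: 0 = strap pointing straight to the hinge side, lying over the lid's catch (starts between 0 and 0.35); grows as the strap swings level, clockwise seen from above, outwards to the case's right end; 1.57 = strap parallel to the case's front edge. Clear of the lid's edge from 1.40 on; stops at 1.9. Stiff pivot (about 1 N at the knob): stays where it is left.
- hasp_pivot (a point): upright pivot axis of the hasp, at the strap's underside, 84 mm above the bench, on a brass block 20 mm in front of the case's front edge, 115 mm right of the case's middle.
- hasp_knob (a point): middle of the upright brass knob on the hasp's strap (12 mm thick pin standing 32 mm high on the 4 mm strap, from 87 to 119 mm above the bench; this point at about 106 mm), 60 mm from the pivot axis. The strap is 14 mm wide and ends 12 mm beyond the knob. A steel catch pin 8 mm high stands on the lid beside the strap, on the side away from its swing.
- tweezers: brass tweezers, 125 mm long, lying on the mat in front of the case; a bystander; origin at the centre of its underside
- loupe: black eyeglass loupe, a short cone 40 mm wide and 28 mm high; a bystander on the mat; origin at the centre of its underside
- holder: round black movement holder 58 mm wide with a steel watch movement on it, 32 mm high; a bystander on the mat; origin at the centre of its underside
- bezel: thin steel bezel ring 44 mm wide, 5 mm high; a bystander on the mat; origin at the centre of its underside
- screwdriver: slim screwdriver 150 mm long lying on the mat; a bystander; origin at the centre of its underside
- jar: small green glass jar with metal cap, 52 mm wide, 55 mm high; a bystander; origin at the centre of its underside
- blower: red dust blower bulb with a nozzle, 60 mm wide, 85 mm high; a bystander; origin at the centre of its underside

How it is judged:
By the outcome, as a careful person would: the job done as asked, in the order asked, and still so for the second after the job is handed in, while the arm keeps its last pose, push and grip.
It also fails if it takes over 54 s, if anything falls off the work surface, if the arm or the gripper's body presses on something with over 40 N, if the wrist force passes 120 N, or if a joint passes its speed limit or range.

ROBOT

A 7-joint arm with a two-finger parallel gripper is mounted at the origin on the work surface. World frame = base frame: x ahead of the robot, y to its left, z up, the work surface at z = 0. Lengths are in m, angles in rad, forces in N, time in s.
With the tool pointing down it reaches from about 0.425 to 0.925 m from the base axis. Payload 6.8 kg.
Tool frame: the origin (TCP) lies at the very end of the fingers, on their centre line; the grasp point (between the pads) lies 19 mm behind it; z points along the fingers, y is the line along which they close (so a half turn about z gives the same grasp; the last joint's range is limited). The gripper opens to 85 mm and grips with 20 to 120 N. Pads are 22 mm wide; open, the fingers measure 114 mm over their backs; the gripper's body (76 mm by 85 mm) begins 54 mm behind the grasp point. The pads swing forward as they close: fully open they stand 13 mm farther back than shut.
Start: joints at [-1.447, 0.477, 0.022, 1.555, -0.011, 1.109, -0.083], TCP at [0.155, 0.657, 0.231] pointing down, gripper open.
Joint ranges: [-2.96, 2.96], [-0.34, 2.1], [-1.41, 1.46], [0.24, 2.44], [-1.37, 4.51], [0.17, 1.92], [-2.96, 2.96]. Speed limits (rad/s): [2.39, 2.39, 3.14, 3.14, 3.14, 3.14, 3.14].

INTERFACE

Orientations are given as a unit quaternion [w, x, y, z].
In Python, from station import * gives the robot as it stands.
- The arm moves only by the tool jog_arm, never from a script. Its argument "moves" is one flat list of numbers, 7 for each row, row after row: the shift along the tool's x, y, z normalised to -1 to 1, where 1 is 20 mm, then the turn, a rotation vector about the tool's x, y, z normalised to -1 to 1, where 1 is 4 degrees, then the opening, from 0 (shut) to 1 (fully open). In form: [x, y, z, rx, ry, rz, claw, x, y, z, rx, ry, rz, claw, ...]. A call has exactly 8 rows; each row shifts and turns the commanded pose from where the row before left it, along the tool's axes as they then stand; what a row does not reach is not made up. A row lasts 1/12 s, in which the tool goes at most 41.7 mm and 7.16 degrees, less where a joint would pass 70% of its speed; a pose out of reach is approached as far as the arm can. A call with a number of a shift or a turn outside -1 to 1 is refused whole. A call with a gripper value outside its range is refused whole. The fingers move at their own pace and stop on an object; "grip_force" is the grip in N (left out, the last holds). Time passes only in rows, so rows that do not move let the fingers close, or fill a call up. It gives the time, the measured TCP pose, the force, the opening and the grip force at its end, in the units of the state.
- get_obs(): the state, without advancing time (a new reading comes with each control period).
- read_camera(name): name is "scene" or "side" or "wrist"; returns a dict with "color" (420x560x3 uint8, blue, green, red), "fx", "fy", "cx", "cy" (pixels), "rvec" (rotation vector, rad) and "tvec" (3), from world to camera coordinates, as OpenCV has them. Camera axes: x right, y down, z forward; pixel columns grow to the right and rows downward; lengths in m; the calibration is good to about 2 mm. A picture is of the moment at which its call begins. There is no depth.
- hand_in(): hands the job in; it is judged then, once.
The state is a dict: "t": time; "q": joint angles; "joint_vel": joint speeds; "joint_torque": joint torques, N m; "eef_pos": TCP position; "tool_rot": TCP orientation; "contact_force": force on the tool from outside, world axes, zero at the start; "torque": the same for the moment, N m; "gripper_width": opening from 0.0 (shut) to 1.0 (fully open); "grasp_force": force on a finger pad.
Only numpy, scipy, OpenCV 4.12 (cv2) and the standard library are available. Lean on these libraries where they do the work, as an engineer would, in place of code of your own. Each camera call takes 0.05 s, during which the arm holds its last target. There are 200 camera calls.

## Working session

There is one attempt and no reset: what is moved stays moved. The work goes in short steps, Python scripts to look and compute and a tool call to move; the robot and the scene stay as the last step left them, time stands still between calls to the robot, and variables do not carry over. Pictures are saved under pics/ and viewed, at most 10 in all, crops included, and the job is handed in when it is done.

Besides the shell and the picture viewer there is one more tool, called after "Call:" in YAML: its name, and indented under it one key for each argument. jog_arm: Moves the arm, as the interface text tells. Scaled input: -1 to 1 covers 20 mm each way for a shift and 4 degrees each way for a turn. Its arguments: {"type":"object","properties":{"moves":{"type":"array"},"grip_force":{"type":"number"}},"required":["moves"]}

```bash
mkdir -p pics; ls
python3 - <<'E'
from station import *
import cv2
print(get_obs())
for n in ("scene","side"):
    c=read_camera(n); cv2.imwrite(f"pics/{n}0.png",c["color"]); print(n,c["fx"],c["cx"],c["cy"],c["rvec"],c["tvec"])
E
```

```text
pics
{'t': 0.0, 'q': array([-1.44708854,  0.47780359,  0.02233205,  1.55645459, -0.01148636,
        1.10930196, -0.08307324]), 'joint_vel': array([ 0.0005413 ,  0.00126915,  0.00012231, -0.0004833 ,  0.00044327,
       -0.00041449, -0.00020519]), 'joint_torque': array([ 7.16026370e-04, -5.96442103e+01,  1.60884205e+00, -2.81196731e+01,
        1.24834399e-02,  9.22757172e-03,  1.16523410e-05]), 'eef_pos': array([0.15494999, 0.6563628 , 0.23032191]), 'tool_rot': array([-3.36630689e-05,  1.15614101e-01,  9.93293780e-01, -9.19051578e-04]), 'contact_force': array([ 0.76213743, -1.51649655,  0.29284008]), 'torque': array([0.02815176, 0.02686338, 0.05791861]), 'grasp_force': 0.0, 'gripper_width': 0.9980514847338787}
scene 447.74784831468526 277.12470118668807 206.25643750126468 [ 1.16505534  2.11488613 -1.15294542] [ 0.32771204 -0.19631526  1.72869371]
side 446.9045481190281 285.74383275186983 206.37349921501405 [ 0.50106519 -2.62495698  1.32309687] [0.56038279 0.2065318  1.00767818]
```

View pics/scene0.png

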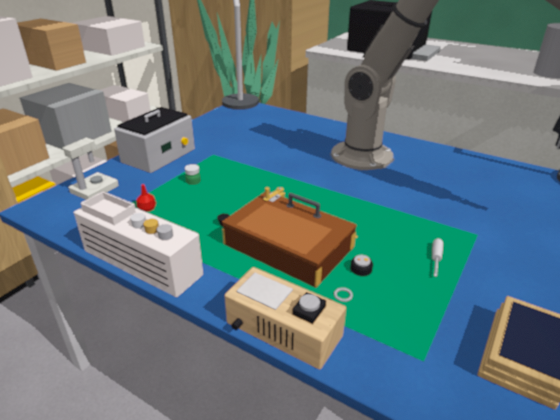

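View pics/side0.png

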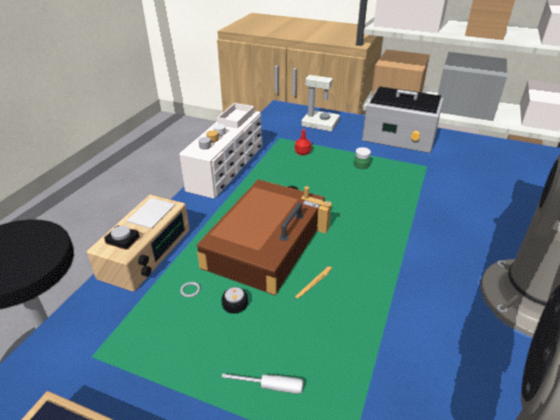

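The scene view shows the case around (290,232), with the hasp at about (273,195) and the bar at about (304,203). The side view shows the case at (265,232), the hasp at about (315,203) and the bar at about (291,222). Next I'll enlarge both.

Run:
```python
import cv2
a=cv2.imread("pics/scene0.png")[180:280,215:360]; b=cv2.imread("pics/side0.png")[178:288,195:340]
for n,i in(("sc",a),("si",b)): cv2.imwrite(f"pics/{n}crop.png",cv2.resize(i,None,fx=5,fy=5,interpolation=cv2.INTER_CUBIC))
```

```text
(no output)
```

View pics/sccrop.png

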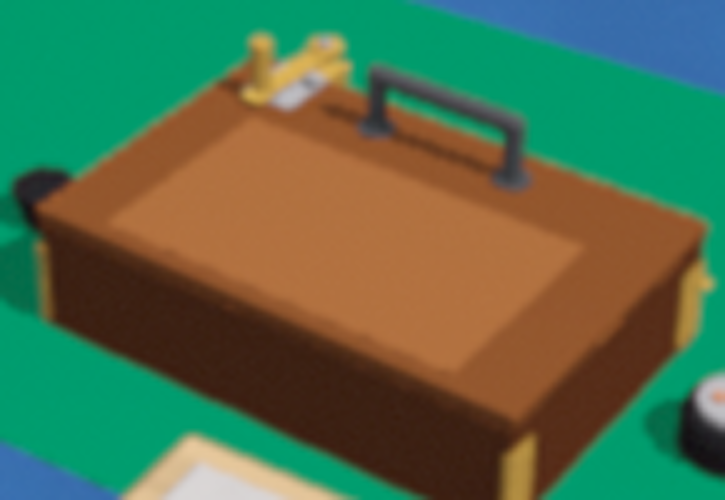

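View pics/sicrop.png

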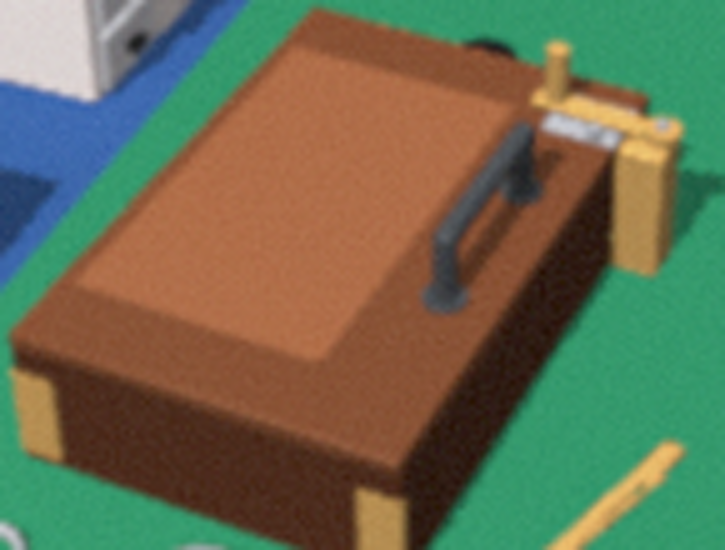

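The enlarged views show the lid corners, the bar ends, the knob and the pivot in both cameras. I'll triangulate those, then fit the case pose.

```bash
cat > h.py <<'E'
import numpy as np, cv2
from scipy.optimize import least_squares
from scipy.spatial.transform import Rotation as R
def cam(c):
    K=np.array([[c["fx"],0,c["cx"]],[0,c["fy"],c["cy"]],[0,0,1.]]); return K,np.array(c["rvec"]),np.array(c["tvec"])
def proj(C,X): return cv2.projectPoints(np.array(X,float).reshape(-1,1,3),C[1],C[2],C[0],None)[0].reshape(-1,2)
def tri(Cs,uv):
    P=[C[0]@np.c_[cv2.Rodrigues(C[1])[0],C[2]] for C in Cs]
    X=cv2.triangulatePoints(P[0],P[1],*[np.array(u,float).T for u in uv]); return (X[:3]/X[3]).T
E
python3 - <<'E'
from station import *
from h import *
Cs=[cam(read_camera(n)) for n in("scene","side")]
names="HR HL FL barR barL knobtop knobbot pivot".split()
S=np.array([(40,208),(517,425),(706,230),(380,75),(516,127),(262,40),(258,92),(328,44)])/5+[215,180]-.4
D=np.array([(315,10),(12,340),(400,468),(526,133),(445,235),(560,46),(553,98),(663,125)])/5+[195,178]-.4
X=tri(Cs,[S,D])
for n,x in zip(names,X): print(n,x.round(4))
def model(p):
    x,y,a,h=p
    L=np.array([(.1,-.15,.081),(.1,.15,.081),(-.1,.15,.081),(-.072,-.045,.117),(-.072,.045,.117),
     (-.12+.06*np.cos(h),-.115-.06*np.sin(h),.119),(-.12+.06*np.cos(h),-.115-.06*np.sin(h),.088),(-.12,-.115,.09)])
    return L@R.from_euler('z',a).as_matrix().T+[x,y,0]
f=lambda p:np.r_[(proj(Cs[0],model(p))-S).ravel(),(proj(Cs[1],model(p))-D).ravel()]
m=X[:3].mean(0); v=X[0]-X[1]; a0=np.arctan2(v[0],-v[1])
r=least_squares(f,[m[0],m[1],a0,.1],loss='soft_l1')
print(r.x,r.fun.reshape(-1,2).round(1).tolist()); print((model(r.x)-X).round(4))
E
```

```text
HR [ 0.7269 -0.103   0.078 ]
HL [0.7442 0.1985 0.0743]
FL [0.5467 0.2087 0.0744]
barR [0.5613 0.0121 0.1158]
barL [0.5685 0.102  0.1163]
knobtop [ 0.5695 -0.0619  0.119 ]
knobbot [ 0.5724 -0.0632  0.0848]
pivot [ 0.5102 -0.0543  0.0897]
[ 0.63710566  0.05445517 -0.05620728  0.0731375 ] [[0.3, -0.1], [-0.1, -1.8], [0.8, -2.1], [0.2, -0.1], [0.5, -0.5], [0.0, 0.3], [1.0, -0.9], [0.0, 0.0], [-0.8, -0.9], [-0.8, -2.3], [0.2, -1.7], [-0.8, -0.1], [-0.0, 0.5], [-0.3, -0.0], [0.6, -0.6], [-0.3, 0.1]]
[[ 0.0016  0.002   0.003 ]
 [ 0.0012  0.0001  0.0067]
 [-0.001   0.0012  0.0066]
 [ 0.0014  0.0015  0.0012]
 [-0.0008  0.0014  0.0007]
 [ 0.0008  0.0006 -0.    ]
 [-0.0021  0.0018  0.0032]
 [ 0.0007  0.0007  0.0003]]
```

The fit is consistent: heights are within about 3 mm at the bar, knob and pivot. The case is at (0.637, 0.0545) with yaw -3.2°. The knob is at about (0.570, -0.061) and the hasp angle is about 0.07. I'll move above the knob.

Call:
jog_arm:
  moves: [-0.3, -0.3, 0, 0, 0, 0, 0.5, -0.71, -0.75, 0, 0, 0, 0, 0.5, -0.71, -0.75, 0, 0, 0, 0, 0.5, -0.71, -0.75, 0, 0, 0, 0, 0.5, -0.71, -0.75, 0, 0, 0, 0, 0.5, -0.71, -0.75, 0, 0, 0, 0, 0.5, -0.71, -0.75, 0, 0, 0, 0, 0.5, -0.71, -0.75, 0, 0, 0, 0, 0.5]
  grip_force: 30

```text
t: 0.87
eef_pos: [0.2329, 0.5231, 0.2313]
tool_rot: [0.0, 0.116, 0.993, -0.0]
contact_force: [-0.6, -0.2, 0.2]
gripper_width: 0.498
grasp_force: 0.0
```

Call:
jog_arm:
  moves: [-0.71, -0.75, 0, 0, 0, 0, 0.5, -0.71, -0.75, 0, 0, 0, 0, 0.5, -0.71, -0.75, 0, 0, 0, 0, 0.5, -0.71, -0.75, 0, 0, 0, 0, 0.5, -0.71, -0.75, 0, 0, 0, 0, 0.5, -0.71, -0.75, 0, 0, 0, 0, 0.5, -0.71, -0.75, 0, 0, 0, 0, 0.5, -0.71, -0.75, 0, 0, 0, 0, 0.5]

```text
t: 1.53
eef_pos: [0.3156, 0.3802, 0.2313]
tool_rot: [-0.0, 0.116, 0.993, -0.0]
contact_force: [-0.0, -0.8, -0.6]
gripper_width: 0.498
grasp_force: 0.0
```

Call:
jog_arm:
  moves: [-0.71, -0.75, 0, 0, 0, 0, 0.5, -0.71, -0.75, 0, 0, 0, 0, 0.5, -0.71, -0.75, 0, 0, 0, 0, 0.5, -0.71, -0.75, 0, 0, 0, 0, 0.5, -0.71, -0.75, 0, 0, 0, 0, 0.5, -0.71, -0.75, 0, 0, 0, 0, 0.5, -0.71, -0.75, 0, 0, 0, 0, 0.5, -0.71, -0.75, 0, 0, 0, 0, 0.5]

```text
t: 2.2
eef_pos: [0.3984, 0.2373, 0.2313]
tool_rot: [-0.0, 0.116, 0.993, 0.0]
contact_force: [1.0, 0.2, -0.0]
gripper_width: 0.499
grasp_force: 0.0
```

Call:
jog_arm:
  moves: [-0.74, -0.785, 0, 0, 0, 0, 0.5, -0.74, -0.785, 0, 0, 0, 0, 0.5, -0.74, -0.785, 0, 0, 0, 0, 0.5, -0.74, -0.785, 0, 0, 0, 0, 0.5, -0.74, -0.785, 0, 0, 0, 0, 0.5, -0.74, -0.785, 0, 0, 0, 0, 0.5, -0.74, -0.785, 0, 0, 0, 0, 0.5, -0.74, -0.785, 0, 0, 0, 0, 0.5]

```text
t: 2.87
eef_pos: [0.4845, 0.0879, 0.2314]
tool_rot: [-0.0, 0.116, 0.993, 0.0]
contact_force: [0.8, 0.6, 0.0]
gripper_width: 0.495
grasp_force: 0.0
```

Call:
jog_arm:
  moves: [-0.74, -0.785, 0, 0, 0, 0, 0.5, -0.74, -0.785, 0, 0, 0, 0, 0.5, -0.74, -0.785, 0, 0, 0, 0, 0.5, -0.74, -0.785, 0, 0, 0, 0, 0.5, -0.74, -0.785, 0, 0, 0, 0, 0.5, -0.74, -0.785, 0, 0, 0, 0, 0.5, -0.74, -0.785, 0, 0, 0, 0, 0.5, -0.74, -0.785, 0, 0, 0, 0, 0.5]

```text
t: 3.53
eef_pos: [0.5707, -0.0614, 0.2313]
tool_rot: [-0.0, 0.116, 0.993, 0.0]
contact_force: [-0.7, -0.7, -0.1]
gripper_width: 0.502
grasp_force: 0.0
```

Run:
```python
from station import *
from h import *
o=get_obs(); print(o["t"],o["eef_pos"],o["tool_rot"],o["q"])
c=read_camera("wrist"); C=cam(c); im=c["color"].copy()
pts={"knob":(.5702,-.0609,.119),"piv":(.5109,-.0536,.09),"b1":(.5627,.0136,.117),"b2":(.5677,.1034,.117)}
for k,p in pts.items():
    u=proj(C,p)[0]; print(k,u.round(1)); cv2.drawMarker(im,tuple(int(v) for v in u),(255,0,255),0,10)
cv2.imwrite("pics/w1.png",im)
```

```text
3.5333 [ 0.57071772 -0.06136412  0.23125651] [-1.24251059e-04  1.15828709e-01  9.93269190e-01  1.05463177e-04] [-0.36962467  0.33032103  0.46412708  1.8270692  -0.17108424  1.02380954
  1.50090294]
knob [279.  204.9]
piv [271.4 129.4]
b1 [365.5 175.7]
b2 [477.3 156.3]
```

View pics/w1.png

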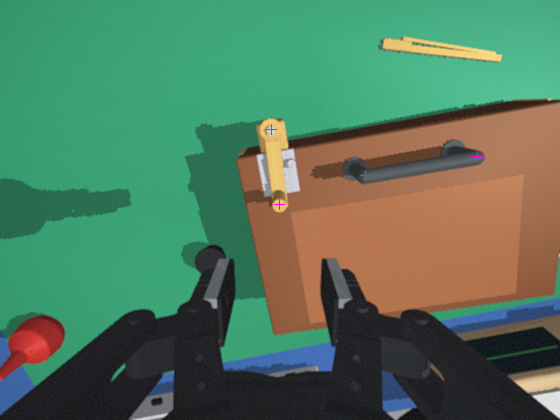

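The projected knob (279,205), pivot (271,129) and bar ends (365,176) and (477,156) all land on their features, so the fit holds. I'll descend on the knob and pinch it.

Call:
jog_arm:
  moves: [0, 0, 0.84, 0, 0, 0, 0.5, 0, 0, 0.84, 0, 0, 0, 0.5, 0, 0, 0.84, 0, 0, 0, 0.5, 0, 0, 0.84, 0, 0, 0, 0.5, 0, 0, 0.84, 0, 0, 0, 0.5, 0, 0, 0.84, 0, 0, 0, 0.5, 0, 0, 0.84, 0, 0, 0, 0.5, 0, 0, 0.84, 0, 0, 0, 0.5]

```text
t: 4.25
eef_pos: [0.5704, -0.0602, 0.0962]
tool_rot: [0.0, 0.116, 0.993, 0.0]
contact_force: [-0.3, 0.2, 0.1]
gripper_width: 0.498
grasp_force: 0.0
```

Call:
jog_arm:
  moves: [0, 0, 0, 0, 0, 0, 0.3, 0, 0, 0, 0, 0, 0, 0.2, 0, 0, 0, 0, 0, 0, 0.1, 0, 0, 0, 0, 0, 0, 0, 0, 0, 0, 0, 0, 0, 0, 0, 0, 0, 0, 0, 0, 0, 0, 0, 0, 0, 0, 0, 0, 0, 0, 0, 0, 0, 0, 0]
  grip_force: 25

```text
t: 4.92
eef_pos: [0.5709, -0.0601, 0.0974]
tool_rot: [0.0, 0.116, 0.993, 0.0]
contact_force: [-2.7, -1.3, 2.0]
gripper_width: 0.125
grasp_force: 25.1
```

Call:
jog_arm:
  moves: [-0.017, -0.209, 0, 0, 0, 1, 0, -0.017, -0.209, 0, 0, 0, 1, 0, -0.017, -0.209, 0, 0, 0, 1, 0, -0.017, -0.209, 0, 0, 0, 1, 0, -0.017, -0.209, 0, 0, 0, 1, 0, -0.017, -0.209, 0, 0, 0, 1, 0, -0.017, -0.209, 0, 0, 0, 1, 0, -0.017, -0.209, 0, 0, 0, 1, 0]

```text
t: 5.58
eef_pos: [0.5587, -0.0904, 0.0974]
tool_rot: [0.001, 0.386, 0.922, 0.0]
contact_force: [-0.7, 0.3, 1.2]
gripper_width: 0.125
grasp_force: 25.0
```

Call:
jog_arm:
  moves: [-0.017, -0.209, 0, 0, 0, 1, 0, -0.017, -0.209, 0, 0, 0, 1, 0, -0.017, -0.209, 0, 0, 0, 1, 0, -0.017, -0.209, 0, 0, 0, 1, 0, -0.017, -0.209, 0, 0, 0, 1, 0, -0.017, -0.209, 0, 0, 0, 1, 0, -0.017, -0.209, 0, 0, 0, 1, 0, -0.017, -0.209, 0, 0, 0, 1, 0]

```text
t: 6.25
eef_pos: [0.532, -0.11, 0.0975]
tool_rot: [0.001, 0.626, 0.78, 0.0]
contact_force: [-0.3, -2.0, 0.6]
gripper_width: 0.127
grasp_force: 25.0
```

Call:
jog_arm:
  moves: [-0.017, -0.209, 0, 0, 0, 1, 0, -0.017, -0.209, 0, 0, 0, 1, 0, -0.017, -0.209, 0, 0, 0, 1, 0, -0.017, -0.209, 0, 0, 0, 1, 0, -0.017, -0.209, 0, 0, 0, 1, 0, -0.017, -0.209, 0, 0, 0, 1, 0, -0.008, -0.1, 0, 0, 0, 0.5, 0, 0, 0, 0, 0, 0, 0, 0]

```text
t: 6.92
eef_pos: [0.5047, -0.1135, 0.0974]
tool_rot: [0.001, 0.785, 0.62, 0.0]
contact_force: [-2.0, -4.4, 2.4]
gripper_width: 0.125
grasp_force: 25.1
```

The hasp is at about 1.62 rad. I'll release it, lift, and go over to the bar.

Call:
jog_arm:
  moves: [0, 0, 0, 0, 0, 0, 0.2, 0, 0, 0, 0, 0, 0, 0.3, 0, 0, 0, 0, 0, 0, 0.4, 0, 0, 0, 0, 0, 0, 0.5, 0, 0, -0.6, 0, 0, 0, 0.5, 0, 0, -0.8, 0, 0, 0, 0.5, 0, 0, -0.9, 0, 0, 0, 0.5, 0, 0, -0.9, 0, 0, 0, 0.5]

```text
t: 7.58
eef_pos: [0.5042, -0.1128, 0.1622]
tool_rot: [-0.0, 0.784, 0.621, -0.0]
contact_force: [0.6, -0.9, 0.3]
gripper_width: 0.499
grasp_force: 0.0
```

Call:
jog_arm:
  moves: [0, 0, 0, 0, 0, -0.85, 0.5, 0, 0, 0, 0, 0, -0.85, 0.5, 0, 0, 0, 0, 0, -0.85, 0.5, 0.9, 0.25, 0, 0, 0, 0, 0.5, 0.9, 0.25, 0, 0, 0, 0, 0.5, 0.9, 0.25, 0, 0, 0, 0, 0.5, 0.9, 0.25, 0, 0, 0, 0, 0.5, 0.9, 0.25, 0, 0, 0, 0, 0.5]

```text
t: 8.25
eef_pos: [0.5345, -0.0233, 0.1618]
tool_rot: [0.0, 0.726, 0.688, 0.0]
contact_force: [-0.1, 1.2, -0.0]
gripper_width: 0.503
grasp_force: 0.0
```

Call:
jog_arm:
  moves: [0.85, 0.26, 0, 0, 0, 0, 0.5, 0.85, 0.26, 0, 0, 0, 0, 0.5, 0.85, 0.26, 0, 0, 0, 0, 0.5, 0.85, 0.26, 0, 0, 0, 0, 0.5, 0.85, 0.26, 0, 0, 0, 0, 0.5, 0, 0, 0, 0, 0, 0, 0.5, 0, 0, 0, 0, 0, 0, 0.5, 0, 0, 0, 0, 0, 0, 0.5]

```text
t: 8.92
eef_pos: [0.5645, 0.0584, 0.1614]
tool_rot: [0.0, 0.726, 0.688, -0.0]
contact_force: [0.3, -0.1, -0.0]
gripper_width: 0.499
grasp_force: 0.0
```

Run:
```python
from station import *
from h import *
o=get_obs(); print(o["t"],o["eef_pos"],o["tool_rot"],o["q"])
c=read_camera("wrist"); C=cam(c); im=c["color"].copy()
for p in [(.5047,-.1135,.119),(.5109,-.0536,.09),(.5627,.0136,.117),(.5677,.1034,.117)]:
    u=proj(C,p)[0]; print(u.round(1)); cv2.drawMarker(im,tuple(int(v) for v in u),(255,0,255),0,10)
s=read_camera("side")["color"]; s=cv2.resize(s[170:290,190:350],None,fx=2.625*4/3,fy=420/120)
cv2.imwrite("pics/w2.png",cv2.resize(np.hstack([im,s]),(800,300 if 0 else int(420*800/(560+s.shape[1])))))
```

```text
8.9167 [0.56446597 0.05838628 0.16137054] [ 2.06403934e-04  7.26082115e-01  6.87607962e-01 -1.04570214e-04] [-0.85401318  0.5073141   0.8604201   1.92546641 -0.47825527  0.92625672
  0.18686747]
[213.6 440.5]
[219.4 352.4]
[277.8 297.7]
[278.1 165.5]
```

View pics/w2.png

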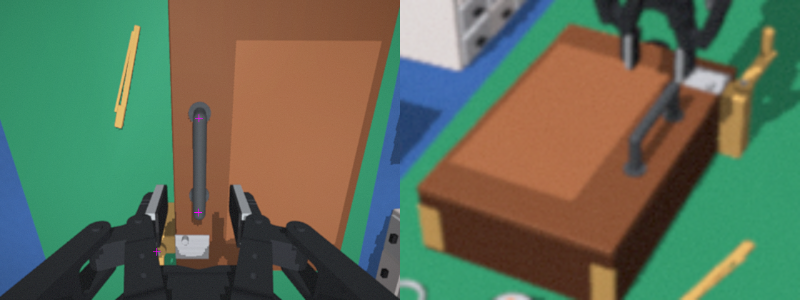

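The hasp strap now lies parallel to the front edge, clear of the lid. The marks sit on the bar ends, and the pads straddle the bar. I'll descend and grip it.

Call:
jog_arm:
  moves: [0, 0.02, 0.4, 0, 0, 0, 0.5, 0, 0, 0.4, 0, 0, 0, 0.5, 0, 0, 0.4, 0, 0, 0, 0.5, 0, 0, 0.4, 0, 0, 0, 0.5, 0, 0, 0.4, 0, 0, 0, 0.5, 0, 0, 0.4, 0, 0, 0, 0.5, 0, 0, 0.4, 0, 0, 0, 0.5, 0, 0, 0.3, 0, 0, 0, 0.5]

```text
t: 9.68
eef_pos: [0.5648, 0.0593, 0.0977]
tool_rot: [-0.0, 0.726, 0.688, -0.0]
contact_force: [-0.8, 0.3, -0.5]
gripper_width: 0.5
grasp_force: 0.0
```

Call:
jog_arm:
  moves: [0, 0, 0, 0, 0, 0, 0.3, 0, 0, 0, 0, 0, 0, 0.2, 0, 0, 0, 0, 0, 0, 0.1, 0, 0, 0, 0, 0, 0, 0, 0, 0, 0, 0, 0, 0, 0, 0, 0, 0, 0, 0, 0, 0, 0, 0, 0, 0, 0, 0, 0, 0, 0, 0, 0, 0, 0, 0]
  grip_force: 50

```text
t: 10.35
eef_pos: [0.5655, 0.0592, 0.0991]
tool_rot: [0.0, 0.726, 0.688, 0.0]
contact_force: [2.1, -1.1, -2.3]
gripper_width: 0.125
grasp_force: 48.7
```

Run:
```python
import numpy as np
r=lambda t:np.array([-.172*np.cos(t)+.046*np.sin(t), .172*np.sin(t)+.046*np.cos(t)])
T=np.radians(np.r_[0,.5,1.2,np.linspace(1.2,48.8,31)[1:],49.5,50,50])
P=np.array([r(t) for t in T]); d=np.diff(P,axis=0)/.02
for i,k in enumerate(d): print(i,round(np.degrees(T[i+1]),1),k.round(2)*[1,-1])
```

```text
0 0.5 [ 0.02 -0.07]
1 1.2 [ 0.03 -0.1 ]
2 2.8 [ 0.07 -0.24]
3 4.4 [ 0.08 -0.23]
4 6.0 [ 0.08 -0.23]
5 7.5 [ 0.09 -0.23]
6 9.1 [ 0.1  -0.23]
7 10.7 [ 0.1  -0.22]
8 12.3 [ 0.11 -0.22]
9 13.9 [ 0.12 -0.22]
10 15.5 [ 0.12 -0.21]
11 17.1 [ 0.13 -0.21]
12 18.7 [ 0.13 -0.21]
13 20.2 [ 0.14 -0.2 ]
14 21.8 [ 0.14 -0.2 ]
15 23.4 [ 0.15 -0.2 ]
16 25.0 [ 0.16 -0.19]
17 26.6 [ 0.16 -0.19]
18 28.2 [ 0.17 -0.18]
19 29.8 [ 0.17 -0.18]
20 31.3 [ 0.18 -0.17]
21 32.9 [ 0.18 -0.17]
22 34.5 [ 0.19 -0.16]
23 36.1 [ 0.19 -0.16]
24 37.7 [ 0.19 -0.15]
25 39.3 [ 0.2  -0.15]
26 40.9 [ 0.2  -0.14]
27 42.5 [ 0.21 -0.14]
28 44.0 [ 0.21 -0.13]
29 45.6 [ 0.21 -0.12]
30 47.2 [ 0.22 -0.12]
31 48.8 [ 0.22 -0.11]
32 49.5 [ 0.1  -0.05]
33 50.0 [ 0.07 -0.03]
34 50.0 [ 0. -0.]
```

Call:
jog_arm:
  moves: [0, 0.02, -0.07, 0, 0, 0, 0, 0, 0.03, -0.1, 0, 0, 0, 0, 0, 0.07, -0.24, 0, 0, 0, 0, 0, 0.08, -0.23, 0, 0, 0, 0, 0, 0.08, -0.23, 0, 0, 0, 0, 0, 0.09, -0.23, 0, 0, 0, 0, 0, 0.1, -0.23, 0, 0, 0, 0, 0, 0.1, -0.22, 0, 0, 0, 0]

```text
t: 11.02
eef_pos: [0.5765, 0.0586, 0.1301]
tool_rot: [0.0, 0.726, 0.688, -0.0]
contact_force: [3.8, -0.9, -5.5]
gripper_width: 0.119
grasp_force: 48.6
```

Tracking is good and the forces are small, so I'll continue the arc.

Call:
jog_arm:
  moves: [0, 0.11, -0.22, 0, 0, 0, 0, 0, 0.12, -0.22, 0, 0, 0, 0, 0, 0.12, -0.21, 0, 0, 0, 0, 0, 0.13, -0.21, 0, 0, 0, 0, 0, 0.13, -0.21, 0, 0, 0, 0, 0, 0.14, -0.2, 0, 0, 0, 0, 0, 0.14, -0.2, 0, 0, 0, 0, 0, 0.15, -0.2, 0, 0, 0, 0]

```text
t: 11.68
eef_pos: [0.596, 0.0574, 0.1633]
tool_rot: [-0.001, 0.726, 0.688, -0.001]
contact_force: [-6.8, -2.0, 1.1]
gripper_width: 0.121
grasp_force: 48.9
```

Call:
jog_arm:
  moves: [0, 0.16, -0.19, 0, 0, 0, 0, 0, 0.16, -0.19, 0, 0, 0, 0, 0, 0.17, -0.18, 0, 0, 0, 0, 0, 0.17, -0.18, 0, 0, 0, 0, 0, 0.18, -0.17, 0, 0, 0, 0, 0, 0.18, -0.17, 0, 0, 0, 0, 0, 0.19, -0.16, 0, 0, 0, 0, 0, 0.19, -0.16, 0, 0, 0, 0]

```text
t: 12.35
eef_pos: [0.6223, 0.0559, 0.192]
tool_rot: [-0.003, 0.726, 0.688, -0.002]
contact_force: [-14.1, -1.3, 11.3]
gripper_width: 0.118
grasp_force: 48.9
```

The forces show a few millimetres of radial mismatch with the hinge arc, about 18 N outwards. I'll continue with a slightly outward-corrected path.

Call:
jog_arm:
  moves: [0, 0.15, -0.19, 0, 0, 0, 0, 0, 0.16, -0.19, 0, 0, 0, 0, 0, 0.17, -0.18, 0, 0, 0, 0, 0, 0.18, -0.17, 0, 0, 0, 0, 0, 0.18, -0.15, 0, 0, 0, 0, 0, 0.19, -0.14, 0, 0, 0, 0, 0, 0.2, -0.13, 0, 0, 0, 0, 0, 0, 0, 0, 0, 0, 0]

```text
t: 13.02
eef_pos: [0.6511, 0.0542, 0.2134]
tool_rot: [0.001, 0.726, 0.688, -0.0]
contact_force: [3.6, -3.9, -14.2]
gripper_width: 0.118
grasp_force: 49.0
```

Run:
```python
from station import *
from h import *
o=get_obs(); print(o["t"],o["eef_pos"],o["tool_rot"],o["contact_force"],o["q"])
out=[]
Rz=R.from_euler('z',-.0562).as_matrix()
def lidpts(t):
    L=np.array([(-.2,-.15,.011),(-.2,.15,.011),(0,.15,.011),(0,-.15,.011),(-.2,-.15,0),(-.2,.15,0),(-.172,-.045,.046),(-.172,.045,.046)])
    return (L@R.from_euler('y',t).as_matrix().T+[.1,0,.07])@Rz.T+[.6371,.0545,0]
for n,(a,b,w,h) in (("scene",(205,130,180,160)),("side",(180,130,180,160))):
    c=read_camera(n); cv2.imwrite(f"pics/{n}3.png",c["color"]); C=cam(c)
    im=cv2.resize(c["color"][b:b+h,a:a+w],None,fx=2.2,fy=2.2)
    for t,col in((46,(255,0,0)),(50,(255,0,255))):
        p=((proj(C,lidpts(np.radians(t)))-[a,b])*2.2).astype(int); cv2.polylines(im,[p[:4]],True,col); cv2.line(im,tuple(map(int,p[6])),tuple(map(int,p[7])),col)
    out.append(im)
cv2.imwrite("pics/open.png",np.hstack(out))
```

```text
13.0167 [0.65107941 0.05415516 0.21338606] [ 1.26469465e-03  7.25943009e-01  6.87753661e-01 -2.22396441e-04] [  3.55355539  -3.92111632 -14.19523217] [-0.75372167  0.58751358  0.85207839  1.67047399 -0.48293211  1.10665511
  0.18267921]
```

View pics/open.png

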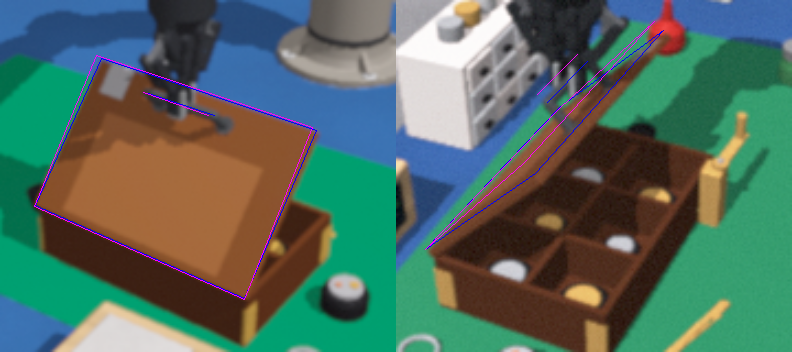

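The lid is open at about 46° and the tool is now pushed about 2.5 mm too far outwards. The side view shows the lid's front corner at about (668,38) in the montage. I'll relieve that, then measure the angle on a zoomed view.

Call:
jog_arm:
  moves: [0, 0.02, 0.03, 0, 0, 0, 0, 0, 0.02, 0.03, 0, 0, 0, 0, 0, 0.03, 0.02, 0, 0, 0, 0, 0, 0.05, 0, 0, 0, 0, 0, 0, 0.08, -0.04, 0, 0, 0, 0, 0, 0.08, -0.04, 0, 0, 0, 0, 0, 0, 0, 0, 0, 0, 0, 0, 0, 0, 0, 0, 0, 0]

```text
t: 13.78
eef_pos: [0.6549, 0.054, 0.2153]
tool_rot: [-0.001, 0.726, 0.688, -0.0]
contact_force: [-5.7, -3.6, 1.9]
gripper_width: 0.113
grasp_force: 50.7
```

Run:
```python
from station import *
from h import *
o=get_obs(); print(o["t"],o["eef_pos"],o["contact_force"])
c=read_camera("side"); cv2.imwrite("pics/side4.png",c["color"])
a,b=180,130
cv2.imwrite("pics/side4z.png",cv2.resize(c["color"][b:b+125,a:a+160],None,fx=4.8,fy=4.8,interpolation=cv2.INTER_CUBIC))
C=cam(c); Rz=R.from_euler('z',-.0562).as_matrix()
L=np.array([(-.2,-.15,.011),(-.2,.15,.011),(-.2,.15,0),(-.2,-.15,0),(-.172,.045,.046),(-.172,-.045,.046),(0,.15,.011)])
for t in range(42,57,2):
    X=(L@R.from_euler('y',np.radians(t)).as_matrix().T+[.1,0,.07])@Rz.T+[.6371,.0545,0]
    print(t,((proj(C,X)-[a,b]+.4)*4.8).round(0).astype(int).tolist())
```

```text
13.7833 [0.65488253 0.05401983 0.21525094] [-5.6534721  -3.62673782  1.89599472]
42 [[603, 88], [329, 405], [345, 425], [616, 105], [352, 242], [438, 151], [67, 546]]
44 [[595, 78], [318, 393], [334, 413], [608, 95], [342, 233], [429, 143], [67, 546]]
46 [[586, 68], [306, 381], [324, 400], [599, 84], [331, 225], [419, 135], [67, 546]]
48 [[576, 58], [294, 369], [312, 388], [591, 74], [321, 217], [409, 127], [66, 547]]
50 [[567, 49], [282, 358], [301, 376], [581, 64], [310, 209], [398, 120], [66, 547]]
52 [[557, 40], [270, 346], [289, 365], [572, 55], [299, 202], [388, 113], [65, 547]]
54 [[547, 31], [257, 335], [277, 353], [562, 45], [287, 194], [377, 107], [65, 548]]
56 [[537, 22], [244, 324], [264, 342], [553, 36], [276, 188], [367, 100], [65, 548]]
```

View pics/side4z.png

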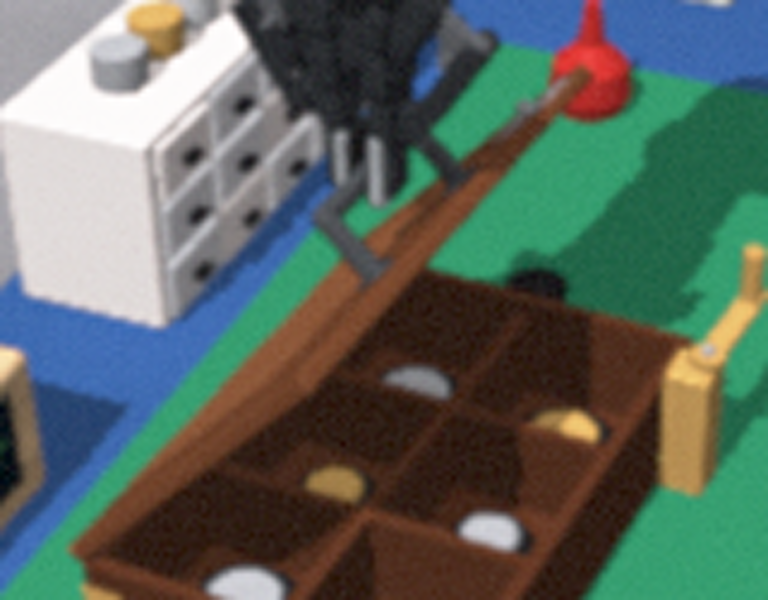

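In the zoomed view the lid's front corners are at (590,76) and (310,385) and the bar's left end at (325,215). These put the lid at about 48°, and the tool pose gives 48.5°. I'll go 2° more and settle.

Call:
jog_arm:
  moves: [0, 0.06, -0.04, 0, 0, 0, 0, 0, 0.07, -0.05, 0, 0, 0, 0, 0, 0.07, -0.05, 0, 0, 0, 0, 0, 0.04, -0.03, 0, 0, 0, 0, 0, 0.02, -0.01, 0, 0, 0, 0, 0, 0, 0, 0, 0, 0, 0, 0, 0, 0, 0, 0, 0, 0, 0, 0, 0, 0, 0, 0, 0]

```text
t: 14.5
eef_pos: [0.6606, 0.0537, 0.2184]
tool_rot: [0.0, 0.726, 0.688, -0.0]
contact_force: [-4.8, -3.6, 0.5]
gripper_width: 0.121
grasp_force: 50.1
```

Call:
jog_arm:
  moves: [0, 0, 0, 0, 0, 0, 0, 0, 0, 0, 0, 0, 0, 0, 0, 0, 0, 0, 0, 0, 0, 0, 0, 0, 0, 0, 0, 0, 0, 0, 0, 0, 0, 0, 0, 0, 0, 0, 0, 0, 0, 0, 0, 0, 0, 0, 0, 0, 0, 0, 0, 0, 0, 0, 0, 0]

```text
t: 15.17
eef_pos: [0.6605, 0.0537, 0.2185]
tool_rot: [0.0, 0.726, 0.688, -0.0]
contact_force: [-4.8, -4.9, 1.4]
gripper_width: 0.117
grasp_force: 50.1
```

Run:
```python
from station import *
import cv2, numpy as np
o=get_obs(); print(o["t"],o["eef_pos"],o["contact_force"],o["joint_vel"].round(4))
c=read_camera("side")["color"]; s=read_camera("scene")["color"]
z=cv2.resize(c[130:255,180:340],(512,400),interpolation=cv2.INTER_CUBIC)
cv2.imwrite("pics/fin.png",cv2.resize(np.hstack([cv2.resize(c[130:255,180:340],(480,375),interpolation=cv2.INTER_CUBIC),cv2.resize(s[130:330,170:340],(319,375))]),None,fx=1,fy=1))
```

```text
15.1667 [0.66053407 0.05366485 0.2184519 ] [-4.82612684 -4.91603725  1.38790497] [-0.0011 -0.001  -0.0008  0.001  -0.0018 -0.0011  0.0006]
```

View pics/fin.png

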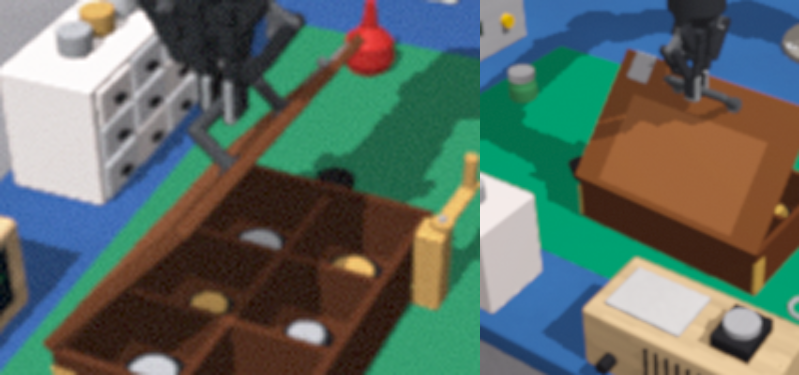

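The final view puts the bar's left end at (196,128) and the lid corner at (362,42), which corresponds to about 50°. The tool pose gives 50.5°. The lid is held and still, and the hasp is swung out, so I'll hand in.

```bash
python3 -c "
from station import *
print(hand_in())"
```

```text
the job is handed in; nothing more can be done
None
```

The hasp is swung out to about 93°, the lid is held still in the gripper at about 50°, nothing else was touched, and the job is handed in at about 15 s.

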